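# Set the shop air regulator and lock it

### The job

On the bench stand two air regulators; work on the one that has a sliding steel lock on a rail. Turn its black bar knob until the pointer line on the knob points at the thick raised mark on the dial, then slide the lock along its rail fully home so that its fork straddles the knob's bar, and let go.

Things in the scene. Friction and masses are not known exactly. Their poses are not given: they have to be found in the camera images.
- regulator_knob (a joint): Knob angle, rad: 0 = pointer on the thick raised mark (8 x 13 mm, on the edge of the white dial, on the side away from the lock); grows counter-clockwise seen from above; stops at -1.5 and +1.0; starts between -1.2 and -0.55. It stays where left (friction 0.06 N m). The other regulator looks the same but has no rail or lock.
- regulator_knob_grip (a point): On the knob's upright axis at grip height, 84 mm above the bench, 30 mm above the 84 mm dial. Black knob: skirt 44 mm across, 8 mm high, on the dial; on it an upright bar 16 mm thick along the point's x, 50 mm long along its y, top 12 mm above this point, foot 22 mm below. Pointer: white line on the bar's top, from the axis to the point's -y. The point turns with the knob.
- lock (a joint): How far the lock has slid towards the knob, m: 0 = fully back, 0.072 = fully home at its stop; starts between 0 and 0.006. Friction about 2 N, no spring. Its two prongs (14 mm high, 26 mm apart) pass along both sides of the knob's bar only when the knob is within about 11 degrees of the mark, else they strike the bar.
- lock_grip (a point): In the steel lock's upright grip block, at grip height, 104 mm above the bench. Block: 24 mm along the point's x, 18 mm along its y, top 16 mm above this point, foot 24 mm below on a 44 mm wide carriage. The lock slides towards the knob along the point's -y, level. Grip to knob axis: 142 mm when back, 70 mm when home. Prong tips are 74 mm from this point.

How it is judged:
By the outcome, as a careful person would: the job done as asked, in the order asked, and still so for the second after the job is handed in, with the robot touching nothing.
It also fails if it takes over 37 s, if anything falls off the work surface, if the arm or the gripper's body presses on something with over 40 N, if the wrist force passes 120 N, or if a joint passes its speed limit or range.

### The arm

A 6-joint arm with a two-finger parallel gripper is mounted at the origin on the work surface. World frame = base frame: x ahead of the robot, y to its left, z up, the work surface at z = 0. Lengths are in m, angles in rad, forces in N, time in s.
With the tool pointing down it reaches from about 0.375 to 0.975 m from the base axis. Payload 3.8 kg.
Tool frame: the origin (TCP) lies at the very end of the fingers, on their centre line; the grasp point (between the pads) lies 19 mm behind it (ctrl.tcp_to_grasp is the distance from the TCP to the grasp point, in m); z points along the fingers, y is the direction in which the jaws open and shut (so a half turn about z gives the same grasp; the last joint's range is limited). The gripper opens to 88 mm and grips with 3 to 60 N. Pads are 18 mm wide; open, the fingers measure 123 mm over their backs; the gripper's body (75 mm by 187 mm) begins 45 mm behind the grasp point.
Start: joints at [1.088, 0.264, 1.604, -0, 1.274, -0.037], TCP at [0.291, 0.609, 0.239] pointing down, gripper open.
Joint ranges: [-2.63, 2.63], [-0.94, 2.18], [0.31, 2.57], [-1.31, 4.45], [0, 2.66], [-2.55, 2.55]. Speed limits (rad/s): [2.57, 2.57, 3.14, 3.14, 3.14, 3.14].

### API

Orientations are given as [roll, pitch, yaw] about the fixed x, y, z axes, in that order (R = Rz(yaw) Ry(pitch) Rx(roll)).
In Python, from rig import ctrl gives the robot as it stands.
- The arm moves only by the tool arm_command, never from a script. Its arguments are lists of equal length, an entry for each row: "jaw": the opening, from 0 (shut) to 1 (fully open); "dp": the shift along the tool's x, y, z in cm, a list of three; "rot": the turn, a rotation vector about the tool's x, y, z in rad, a list of three. In form: {"jaw": [jaw, ...], "dp": [[dx, dy, dz], ...], "rot": [[rx, ry, rz], ...]}. A call has 1 to 8 rows; each row shifts and turns the commanded pose from where the row before left it, along the tool's axes as they then stand; what a row does not reach is not made up. A row lasts 1/10 s, in which the tool goes at most 50 mm and 8.59 degrees, less where a joint would pass 70% of its speed; a pose out of reach is approached as far as the arm can. A call is refused whole if a number of a shift passes 5 or a number of a turn 0.15, either way. A call with a gripper value outside its range is refused whole. The fingers move at their own pace and stop on an object; "force" is the grip in N (left out, the last holds). Time passes only in rows, so rows that do not move let the fingers close. It gives the time, the measured TCP pose, the force and the opening at its end, in the units of the state.
- ctrl.sense(): the state, without advancing time (a new reading comes with each control period).
- ctrl.snapshot(name): name is "side" or "top" or "wrist"; returns a dict with "img" (480x640x3 uint8, blue, green, red), "fovy" (degrees; the focal length in pixels is half the picture's height over the tangent of half this angle, whatever the lens; pixels are square), "cx", "cy" (the principal point, pixels), "eye" and "rotation" of the camera in the world. Camera axes: x right, y up, looking along -z (the intrinsics and any distortion apply to the point x, -y, -z); pixel columns grow to the right and rows downward; lengths in m; the calibration is good to about 2 mm. A picture is of the moment at which its call begins. There is no depth.
- ctrl.sign_off(): hands the job in, once; it reports no verdict.
Trained networks look in a picture, given as the dict that the camera call returned (one of the last four; its "shot" number tells which), for a name from the list of things; names that differ only in an ending like _2 or _b are one class to them, and where a whole thing is asked for, a point or a joint stands for the part that bears it (a point fixed in the world has none). Each returns a list of dicts, best first, with "p" (0 to 1); they miss things now and then, are a little off and sometimes report something else, mostly with a low value. They report only what shows in the picture. A call takes as long as a camera call.
- ctrl.trace(picture, thing): "pixels" (480x640 bool, what is visible of it) and "box" ([left, top, width, height] in pixels, round what is visible of it).
- ctrl.tip_of(picture, thing): "pixel" ([column, row] in pixels: a listed point, or the origin of a listed thing).
The state is a dict: "clock": time; "joint_pos": joint angles; "joint_velocities": joint speeds; "joint_efforts": joint torques, N m; "ee_pos": TCP position; "tcp_rot": TCP orientation; "ft_force": force on the tool from outside, world axes, zero at the start; "torque": the same for the moment, N m; "gripper_width": opening from 0.0 (shut) to 1.0 (fully open).
Only numpy, scipy, OpenCV 4.12 (cv2) and the standard library are available. Lean on these libraries where they do the work, as an engineer would, in place of code of your own. Each camera call takes 0.05 s, during which the arm holds its last target. There are 200 camera calls.

## Working session

There is one attempt and no reset: what is moved stays moved. The work goes in short steps, Python scripts to look and compute and a tool call to move; the robot and the scene stay as the last step left them, time stands still between calls to the robot, and variables do not carry over. Pictures are saved under pics/ and viewed, about 8 in all and at most 12, crops included, and the job is handed in when it is done.

Besides the shell and the picture viewer there is one more tool, called after "Request:" as name(argument=value, ...), one argument or row to a line, values as JSON. arm_command: Moves the arm, as the interface text tells. Its arguments: {"type":"object","properties":{"jaw":{"type":"array","items":{"type":"number"}},"dp":{"type":"array","items":{"type":"array","items":{"type":"number"}}},"rot":{"type":"array","items":{"type":"array","items":{"type":"number"}}},"force":{"type":"number"}},"required":["jaw","dp","rot"]}

```bash
mkdir -p pics; ls
cat > h.py <<'E'
import numpy as np, cv2
from rig import ctrl
def ray(s,px):
    f=240/np.tan(np.radians(s["fovy"])/2)
    k=s.get("dist",None)
    d=np.array([(px[0]-s["cx"])/f,-(px[1]-s["cy"])/f,-1.])
    return np.array(s["eye"]),np.array(s["rotation"])@d
def atz(s,px,z):
    e,d=ray(s,px); return e+d*(z-e[2])/d[2]
E
python3 - <<'E'
from h import *
print(ctrl.sense())
for n in ["top","side"]:
    s=ctrl.snapshot(n); cv2.imwrite(f"pics/{n}0.png",s["img"])
    print(n,{k:v for k,v in s.items() if k!="img"})
    for t,z in [("regulator_knob_grip",.084),("lock_grip",.104)]:
        for d in ctrl.tip_of(s,t)[:3]: print(t,d["p"],d["pixel"],atz(s,d["pixel"],z))
E
```

```text
pics
{'clock': 0.0, 'joint_pos': array([ 1.08809532e+00,  2.64722201e-01,  1.60535156e+00,  3.08492072e-05,
        1.27368006e+00, -3.69074211e-02]), 'joint_velocities': array([-0.0008979 ,  0.00060903, -0.00041961,  0.00075476, -0.00029172,
       -0.00027183]), 'joint_efforts': array([ 1.86226844e-04, -5.02108133e+01, -3.56874561e+01,  7.26807257e-02,
        2.95130617e-02, -1.90304468e-04]), 'ee_pos': array([0.29071663, 0.6084165 , 0.23742097]), 'tcp_rot': array([-3.13943405e+00, -1.09202586e-04,  2.69578989e+00]), 'ft_force': array([-0.11426623, -0.52293406, -0.08962921]), 'torque': array([-0.01581316, -0.01558848,  0.04855709]), 'gripper_width': 0.9996187860403581}
top {'fovy': 44.02146379466281, 'cx': 324.08582440325074, 'cy': 240.25042596031446, 'eye': array([ 0.44770047, -0.00861234,  0.98770964]), 'rotation': array([ 0.09288508, -0.03683445, -1.57242099]), 'shot': 1}Traceback (most recent call last):
  File "<stdin>", line 7, in <module>
  File "h.py", line 9, in atz
    e,d=ray(s,px); return e+d*(z-e[2])/d[2]
                                       ~^^^
IndexError: invalid index to scalar variable.
```

```bash
sed -i 's/np.array(s\["rotation"\])@d/Rot.from_euler("xyz",s["rotation"]).as_matrix()@d/; 1a from scipy.spatial.transform import Rotation as Rot' h.py
python3 - <<'E'
from h import *
for n in ["top","side"]:
    s=ctrl.snapshot(n); cv2.imwrite(f"pics/{n}0.png",s["img"])
    print(n,{k:v for k,v in s.items() if k!="img"})
    for t,z in [("regulator_knob_grip",.084),("lock_grip",.104)]:
        for d in ctrl.tip_of(s,t)[:3]: print(t,d["p"],d["pixel"],atz(s,d["pixel"],z))
E
```

```text
top {'fovy': 44.02146379466281, 'cx': 324.08582440325074, 'cy': 240.25042596031446, 'eye': array([ 0.44770047, -0.00861234,  0.98770964]), 'rotation': array([ 0.09288508, -0.03683445, -1.57242099]), 'shot': 2}
regulator_knob_grip 0.81 [237.9, 252.6] [0.51281392 0.08895762 0.084     ]
lock_grip 0.72 [149.1, 226.4] [0.55018355 0.21833265 0.104     ]
side {'fovy': 42.92220659297984, 'cx': 326.25386898478286, 'cy': 242.44667486473975, 'eye': array([0.45633044, 0.62858114, 0.75454017]), 'rotation': array([ 0.80203643,  0.02061212, -3.06393226]), 'shot': 3}
regulator_knob_grip 0.72 [324.9, 312.0] [0.51484524 0.07947672 0.084     ]
lock_grip 0.84 [291.6, 390.4] [0.54411366 0.22178778 0.104     ]
```

View pics/top0.png

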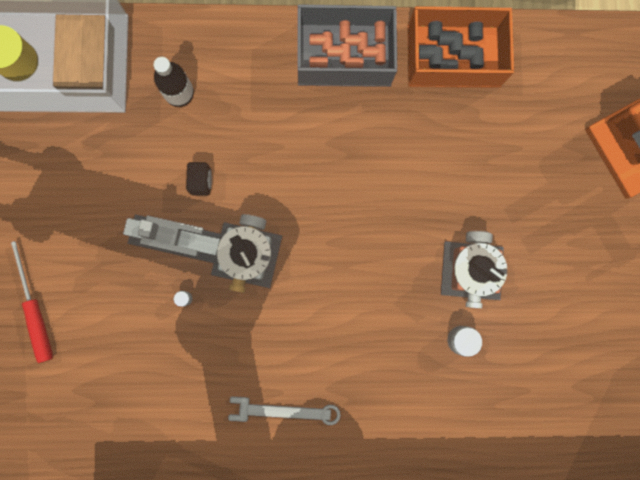

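View pics/side0.png

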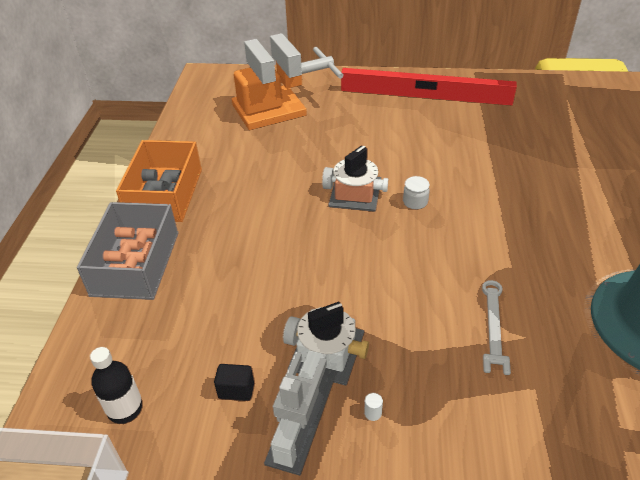

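Request:
arm_command(
  jaw=[1, 1, 1, 1, 1, 1, 1, 1],
  dp=[
    [-2.66, -2.35, 0],
    [-2.66, -2.35, 0],
    [-2.66, -2.35, 0],
    [-2.66, -2.35, 0],
    [-2.66, -2.35, 0],
    [-2.66, -2.35, 0],
    [-2.66, -2.35, 0],
    [-2.66, -2.35, 0],
  ],
  rot=[
    [0, 0, 0],
    [0, 0, 0],
    [0, 0, 0],
    [0, 0, 0],
    [0, 0, 0],
    [0, 0, 0],
    [0, 0, 0],
    [0, 0, 0],
  ],
)

```text
clock: 1.2
ee_pos: [0.4024, 0.3463, 0.239]
tcp_rot: [3.141, 0.0, 2.696]
ft_force: [0.6, 0.1, 0.1]
gripper_width: 1.001
```

Request:
arm_command(
  jaw=[1, 1, 1, 1, 1, 1, 1, 1],
  dp=[
    [-2.66, -2.35, 0],
    [-2.66, -2.35, 0],
    [-2.66, -2.35, 0],
    [-2.66, -2.35, 0],
    [-2.66, -2.35, 0],
    [-2.66, -2.35, 0],
    [-2.66, -2.35, 0],
    [-2.66, -2.35, 0],
  ],
  rot=[
    [0, 0, 0],
    [0, 0, 0],
    [0, 0, 0],
    [0, 0, 0],
    [0, 0, 0],
    [0, 0, 0],
    [0, 0, 0],
    [0, 0, 0],
  ],
)

```text
clock: 2.0
ee_pos: [0.5134, 0.0849, 0.239]
tcp_rot: [3.141, 0.001, 2.696]
ft_force: [0.1, 0.1, 0.2]
gripper_width: 1.0
```

Request:
arm_command(
  jaw=[1, 1, 1, 1, 1, 1, 1, 1],
  dp=[
    [0, 0, 0],
    [0, 0, 0],
    [0, 0, 0],
    [0, 0, 0],
    [0, 0, 0],
    [0, 0, 0],
    [0, 0, 0],
    [0, 0, 0],
  ],
  rot=[
    [0, 0, 0.14],
    [0, 0, 0.14],
    [0, 0, 0.14],
    [0, 0, 0.14],
    [0, 0, 0.14],
    [0, 0, 0.14],
    [0, 0, 0.14],
    [0, 0, 0.14],
  ],
)

```text
clock: 2.8
ee_pos: [0.5129, 0.0863, 0.2389]
tcp_rot: [3.141, -0.0, 1.57]
ft_force: [-0.4, 0.5, -0.3]
gripper_width: 1.001
```

Request:
arm_command(
  jaw=[0.6, 0.6, 0.6, 0.6, 0.6, 0.6, 0.6, 0.6],
  dp=[
    [0, 0, 0],
    [0, 0, 0],
    [0, 0, 0],
    [0, 0, 0],
    [0, 0, 0],
    [0, 0, 0],
    [0, 0, 0],
    [0, 0, 0],
  ],
  rot=[
    [0, 0, 0.14],
    [0, 0, 0.14],
    [0, 0, 0.14],
    [0, 0, 0.14],
    [0, 0, 0.14],
    [0, 0, 0.14],
    [0, 0, 0.14],
    [0, 0, 0],
  ],
)

```text
clock: 3.6
ee_pos: [0.5129, 0.0863, 0.2389]
tcp_rot: [3.141, -0.0, 0.595]
ft_force: [-0.4, -0.4, 0.4]
gripper_width: 0.604
```

Run:
```python
from h import *
st=ctrl.sense(); print(st["clock"],st["ee_pos"],st["tcp_rot"],st["joint_pos"])
for n in ["wrist","top"]:
    s=ctrl.snapshot(n); cv2.imwrite(f"pics/{n}1.png",s["img"])
    print(n,{k:v for k,v in s.items() if k!="img"})
    for t,z in [("regulator_knob_grip",.084),("lock_grip",.104)]:
        for d in ctrl.tip_of(s,t)[:3]: print(t,d["p"],d["pixel"],atz(s,d["pixel"],z))
```

```text
3.6 [0.51294535 0.08627072 0.23886341] [ 3.14144659e+00 -2.53142289e-04  5.95468265e-01] [ 1.18747288e-01 -3.10066149e-02  1.93109092e+00 -1.43933625e-05
  1.24121641e+00  1.09408003e+00]
wrist {'fovy': 68.76166740334793, 'cx': 318.94211533943985, 'cy': 241.86233404111366, 'eye': array([0.57966339, 0.13045026, 0.38444917]), 'rotation': array([-3.14419825e-01,  1.13356122e-04, -9.75344992e-01]), 'shot': 4}
regulator_knob_grip 0.81 [322.3, 224.4] [0.51389614 0.08234038 0.084     ]
lock_grip 0.74 [193.7, 95.3] [0.54658404 0.22005488 0.104     ]
top {'fovy': 44.02146379466281, 'cx': 324.08582440325074, 'cy': 240.25042596031446, 'eye': array([ 0.44770047, -0.00861234,  0.98770964]), 'rotation': array([ 0.09288508, -0.03683445, -1.57242099]), 'shot': 5}
```

View pics/wrist1.png

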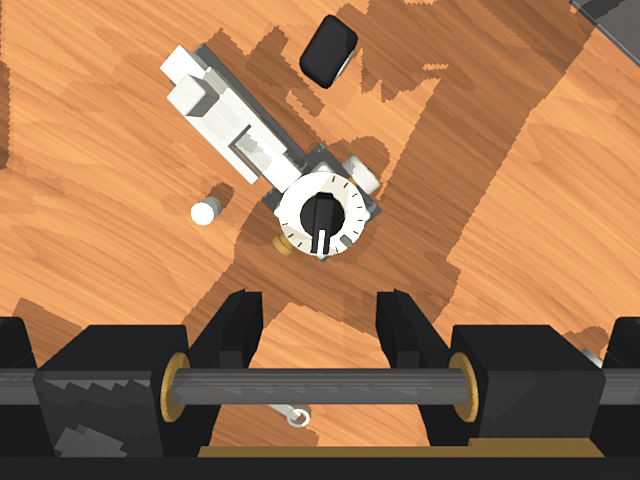

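Run:
```python
import cv2
i=cv2.imread("pics/wrist1.png"); cv2.imwrite("pics/c1.png",cv2.resize(i[160:270,250:390],None,fx=5,fy=5,interpolation=cv2.INTER_CUBIC))
```

```text
(no output)
```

View pics/c1.png

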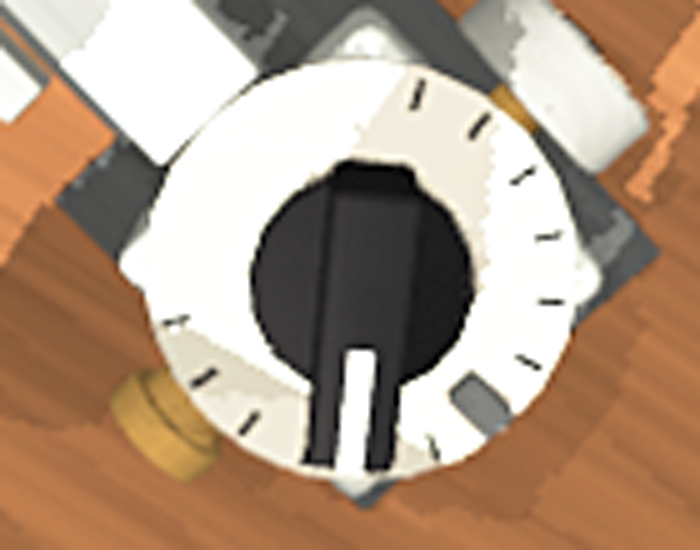

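```bash
cat > w1.py <<'E'
from h import *
s=dict(fovy=68.76166740334793,cx=318.94211533943985,cy=241.86233404111366,eye=[0.57966339,0.13045026,0.38444917],rotation=[-3.14419825e-01,1.13356122e-04,-9.75344992e-01])
c=lambda x,y,z:atz(s,(250+x/5-.4,160+y/5-.4),z)
dc=c(360,269,.054);m=c(482,403,.056);p0=c(361,350,.096);p1=c(350,470,.096)
l=atz(s,(193.7,95.3),.104); k=atz(s,(322.3,224.4),.084)
a=lambda v:np.degrees(np.arctan2(v[1],v[0]))
print(dc,m,p0,p1); print("mark",a(m-dc),np.linalg.norm(m-dc),"ptr",a(p1-p0),a(p1-dc),"rail",a(k-l),a(dc-l),np.linalg.norm(dc-l))
E
python3 w1.py
```

```text
[0.51602767 0.08428496 0.054     ] [0.5075554  0.04951205 0.056     ] [0.51248175 0.08202403 0.096     ] [0.49337259 0.07133475 0.096     ]
mark -103.69308726142869 0.03584598846994764 ptr -150.77823302427134 -150.2466467328716 rail -103.35261766060657 -102.68364872368464 0.14787549516345883
```

Request:
arm_command(
  jaw=[0.6, 0.6, 0.6, 0.6, 0.6, 0.6, 0.6, 0.6],
  dp=[
    [-0.06, 0.31, 0],
    [0, 0, 3],
    [0, 0, 3],
    [0, 0, 3],
    [0, 0, 3],
    [0, 0, 3],
    [0, 0, 2.2],
    [0, 0, 0],
  ],
  rot=[
    [0, 0, 0.084],
    [0, 0, 0],
    [0, 0, 0],
    [0, 0, 0],
    [0, 0, 0],
    [0, 0, 0],
    [0, 0, 0],
    [0, 0, 0],
  ],
)

```text
clock: 4.7
ee_pos: [0.511, 0.083, 0.0632]
tcp_rot: [-3.139, 0.007, 0.513]
ft_force: [-0.7, -0.6, 0.6]
gripper_width: 0.601
```

Request:
arm_command(
  jaw=[0, 0, 0, 0, 0, 0, 0, 0],
  dp=[
    [0, 0, 0],
    [0, 0, 0],
    [0, 0, 0],
    [0, 0, 0],
    [0, 0, 0],
    [0, 0, 0],
    [0, 0, 0],
    [0, 0, 0],
  ],
  rot=[
    [0, 0, 0],
    [0, 0, 0],
    [0, 0, 0],
    [0, 0, 0],
    [0, 0, 0],
    [0, 0, 0],
    [0, 0, 0],
    [0, 0, 0],
  ],
  force=20,
)

```text
clock: 5.5
ee_pos: [0.5146, 0.0839, 0.0678]
tcp_rot: [-3.141, -0.001, 0.512]
ft_force: [-1.9, 3.6, 7.0]
gripper_width: 0.18
```

Run:
```python
from h import *
st=ctrl.sense(); print(st)
s=ctrl.snapshot("wrist"); cv2.imwrite("pics/wrist2.png",s["img"])
print({k:v for k,v in s.items() if k!="img"})
```

```text
{'clock': 5.5, 'joint_pos': array([1.13375023e-01, 1.48081603e-01, 2.08702200e+00, 1.00314816e-03,
       9.05410694e-01, 1.17190301e+00]), 'joint_velocities': array([ 1.11447319e-03, -8.45255612e-04, -1.06995668e-03,  6.81431102e-04,
       -8.38092773e-04, -2.78753682e-05]), 'joint_efforts': array([-1.55468591e+00, -3.48554420e+01, -2.80239844e+01, -7.22640306e-01,
       -6.77083321e-01,  3.42010419e-03]), 'ee_pos': array([0.5146479 , 0.08393067, 0.06775051]), 'tcp_rot': array([-3.14128357e+00, -1.30023486e-03,  5.11649262e-01]), 'ft_force': array([-1.88243932,  3.57240244,  6.969691  ]), 'torque': array([0.40564686, 0.51735083, 0.02560032]), 'gripper_width': 0.1798724874127248}
{'fovy': 68.76166740334793, 'cx': 318.94211533943985, 'cy': 241.86233404111366, 'eye': array([0.58478883, 0.12227099, 0.21338538]), 'rotation': array([-3.13425457e-01,  5.60775098e-04, -1.05907942e+00]), 'shot': 6}
```

View pics/wrist2.png

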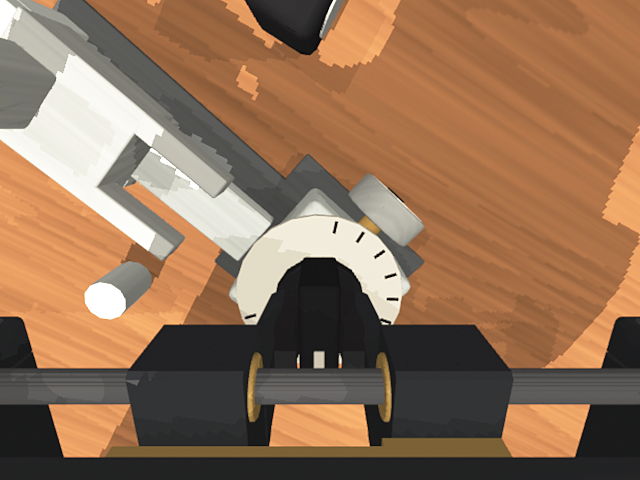

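Request:
arm_command(
  jaw=[0, 0, 0, 0, 0, 0, 0, 0],
  dp=[
    [0, 0, 0],
    [0, 0, 0],
    [0, 0, 0],
    [0, 0, 0],
    [0, 0, 0],
    [0, 0, 0],
    [0, 0, 0],
    [0, 0, 0],
  ],
  rot=[
    [0, 0, -0.1],
    [0, 0, -0.1],
    [0, 0, -0.1],
    [0, 0, -0.1],
    [0, 0, -0.1],
    [0, 0, -0.1],
    [0, 0, -0.1],
    [0, 0, -0.12],
  ],
  force=30,
)

```text
clock: 6.35
ee_pos: [0.5145, 0.084, 0.0677]
tcp_rot: [3.141, -0.001, 1.336]
ft_force: [-2.7, 3.5, 7.1]
gripper_width: 0.179
```

Request:
arm_command(
  jaw=[0, 0, 0.5, 0.5, 0.5, 0.5],
  dp=[
    [0, 0, 0],
    [0, 0, 0],
    [0, 0, 0],
    [0, 0, 0],
    [0, 0, 0],
    [0, 0, 0],
  ],
  rot=[
    [0, 0, 0],
    [0, 0, 0],
    [0, 0, 0],
    [0, 0, 0],
    [0, 0, 0],
    [0, 0, 0],
  ],
)

```text
clock: 6.95
ee_pos: [0.514, 0.0832, 0.0665]
tcp_rot: [-3.141, 0.0, 1.332]
ft_force: [-0.4, 0.0, 1.1]
gripper_width: 0.497
```

Request:
arm_command(
  jaw=[0.5, 0.5, 0.5, 0.5, 0.5, 0.5],
  dp=[
    [0, 0, -3],
    [0, 0, -3],
    [0, 0, -3],
    [0, 0, -3],
    [0, 0, -3],
    [0, 0, 0],
  ],
  rot=[
    [0, 0, 0],
    [0, 0, 0],
    [0, 0, 0],
    [0, 0, 0],
    [0, 0, 0],
    [0, 0, 0],
  ],
)

```text
clock: 7.55
ee_pos: [0.5174, 0.0836, 0.2218]
tcp_rot: [3.133, -0.003, 1.332]
ft_force: [-0.4, -0.3, 0.5]
gripper_width: 0.498
```

Run:
```python
from h import *
st=ctrl.sense(); print(st["clock"],st["ee_pos"],st["tcp_rot"])
s=ctrl.snapshot("wrist"); cv2.imwrite("pics/wrist3.png",s["img"])
print({k:v for k,v in s.items() if k!="img"})
for t,z in [("regulator_knob_grip",.084),("lock_grip",.104)]:
    for d in ctrl.tip_of(s,t)[:3]: print(t,d["p"],d["pixel"],atz(s,d["pixel"],z))
cv2.imwrite("pics/c3.png",cv2.resize(s["img"][60:300,180:460],None,fx=2.5,fy=2.5,interpolation=cv2.INTER_CUBIC))
```

```text
7.55 [0.51735023 0.08362253 0.22176477] [ 3.13295799e+00 -3.06437124e-03  1.33171746e+00]
{'fovy': 68.76166740334793, 'cx': 318.94211533943985, 'cy': 241.86233404111366, 'eye': array([0.53523843, 0.16070776, 0.36754867]), 'rotation': array([-0.31139915, -0.00824544, -0.23909328]), 'shot': 7}
regulator_knob_grip 0.87 [315.0, 227.9] [0.51559864 0.08422049 0.084     ]
lock_grip 0.88 [310.5, 36.2] [0.5457876  0.21847686 0.104     ]
```

View pics/c3.png

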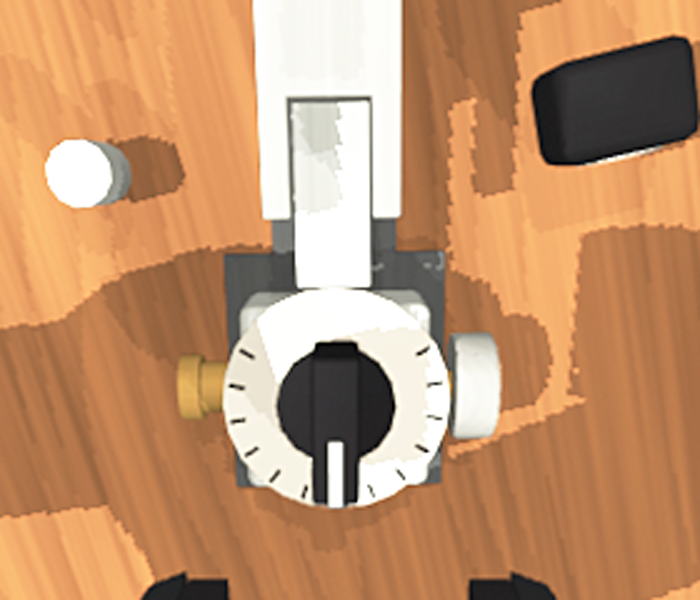

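Request:
arm_command(
  jaw=[0.5, 0.5, 0.5, 0.5, 0.5, 0.5, 0.5, 0.5],
  dp=[
    [3.5, 0, 0],
    [3.5, 0, 0],
    [3.5, 0, 0],
    [3.5, -0.1, 0],
    [0, 0, 3],
    [0, 0, 3],
    [0, 0, 3],
    [0, 0, 0],
  ],
  rot=[
    [0, 0, 0],
    [0, 0, 0],
    [0, 0, 0],
    [0, 0, 0],
    [0, 0, 0],
    [0, 0, 0],
    [0, 0, 0],
    [0, 0, 0],
  ],
)

```text
clock: 8.5
ee_pos: [0.5409, 0.2178, 0.1193]
tcp_rot: [-3.13, 0.008, 1.332]
ft_force: [-0.6, -0.1, -1.0]
gripper_width: 0.501
```

Request:
arm_command(
  jaw=[0.5, 0.5, 0.5, 0.5],
  dp=[
    [0, 0, 1.5],
    [0, 0, 1.5],
    [0, 0, 0.9],
    [0, 0, 0],
  ],
  rot=[
    [0, 0, 0],
    [0, 0, 0],
    [0, 0, 0],
    [0, 0, 0],
  ],
)

```text
clock: 8.9
ee_pos: [0.5454, 0.2192, 0.0863]
tcp_rot: [-3.14, 0.001, 1.332]
ft_force: [-1.0, 0.3, 0.7]
gripper_width: 0.501
```

Request:
arm_command(
  jaw=[0, 0, 0, 0, 0, 0, 0],
  dp=[
    [0, 0, 0],
    [0, 0, 0],
    [0, 0, 0],
    [0, 0, 0],
    [0, 0, 0],
    [0, 0, 0],
    [0, 0, 0],
  ],
  rot=[
    [0, 0, 0],
    [0, 0, 0],
    [0, 0, 0],
    [0, 0, 0],
    [0, 0, 0],
    [0, 0, 0],
    [0, 0, 0],
  ],
  force=20,
)

```text
clock: 9.6
ee_pos: [0.5455, 0.2202, 0.0887]
tcp_rot: [-3.14, -0.0, 1.332]
ft_force: [-5.8, 2.2, 4.6]
gripper_width: 0.27
```

Request:
arm_command(
  jaw=[0, 0, 0, 0, 0, 0, 0, 0],
  dp=[
    [-0.7, 0, 0],
    [-0.7, 0, 0],
    [-0.7, 0, 0],
    [-0.7, 0, 0],
    [-0.7, 0, 0],
    [-0.7, 0, 0],
    [-0.7, 0, 0],
    [-0.7, 0, 0],
  ],
  rot=[
    [0, 0, 0],
    [0, 0, 0],
    [0, 0, 0],
    [0, 0, 0],
    [0, 0, 0],
    [0, 0, 0],
    [0, 0, 0],
    [0, 0, 0],
  ],
)

```text
clock: 10.4
ee_pos: [0.533, 0.1656, 0.0886]
tcp_rot: [3.142, -0.001, 1.332]
ft_force: [-4.2, 3.1, 5.5]
gripper_width: 0.268
```

Request:
arm_command(
  jaw=[0, 0, 0, 0, 0, 0],
  dp=[
    [-0.4, 0, 0],
    [-0.4, 0, 0],
    [-0.4, 0, 0],
    [-0.3, 0, 0],
    [0, 0, 0],
    [0, 0, 0],
  ],
  rot=[
    [0, 0, 0],
    [0, 0, 0],
    [0, 0, 0],
    [0, 0, 0],
    [0, 0, 0],
    [0, 0, 0],
  ],
)

```text
clock: 11.0
ee_pos: [0.5298, 0.1511, 0.0887]
tcp_rot: [3.141, -0.001, 1.332]
ft_force: [-4.2, 3.2, 5.4]
gripper_width: 0.272
```

Request:
arm_command(
  jaw=[0, 0, 0, 0],
  dp=[
    [-0.2, 0, 0],
    [-0.2, 0, 0],
    [0, 0, 0],
    [0, 0, 0],
  ],
  rot=[
    [0, 0, 0],
    [0, 0, 0],
    [0, 0, 0],
    [0, 0, 0],
  ],
)

```text
clock: 11.4
ee_pos: [0.5296, 0.1508, 0.0887]
tcp_rot: [3.14, -0.008, 1.33]
ft_force: [-1.3, 16.4, -0.1]
gripper_width: 0.271
```

Request:
arm_command(
  jaw=[0, 0, 0, 0],
  dp=[
    [-0.2, 0, 0],
    [-0.2, 0, 0],
    [0, 0, 0],
    [0, 0, 0],
  ],
  rot=[
    [0, 0, 0],
    [0, 0, 0],
    [0, 0, 0],
    [0, 0, 0],
  ],
)

```text
clock: 11.8
ee_pos: [0.5296, 0.1502, 0.0888]
tcp_rot: [3.139, -0.014, 1.329]
ft_force: [1.4, 28.1, -3.5]
gripper_width: 0.272
```

Request:
arm_command(
  jaw=[0, 0, 0.5, 0.5, 0.5, 0.5, 0.5, 0.5],
  dp=[
    [0.3, 0, 0],
    [0.25, 0, 0],
    [0, 0, 0],
    [0, 0, 0],
    [0, 0, 0],
    [0, 0, 0],
    [0, 0, -1],
    [0, 0, -3],
  ],
  rot=[
    [0, 0, 0],
    [0, 0, 0],
    [0, 0, 0],
    [0, 0, 0],
    [0, 0, 0],
    [0, 0, 0],
    [0, 0, 0],
    [0, 0, 0],
  ],
)

```text
clock: 12.6
ee_pos: [0.5263, 0.1472, 0.1253]
tcp_rot: [-3.135, 0.003, 1.331]
ft_force: [0.0, 0.9, -1.1]
gripper_width: 0.504
```

Request:
arm_command(
  jaw=[0.5, 0.5, 0.5, 0.5, 0.5, 0.5, 0.5],
  dp=[
    [0, 0, -4],
    [0, 0, -4],
    [0, 0, -4],
    [2, 0, 0],
    [2, 0, 0],
    [0, 0, 0],
    [0, 0, 0],
  ],
  rot=[
    [0, 0, 0],
    [0, 0, 0],
    [0, 0, 0],
    [0, 0, 0],
    [0, 0, 0],
    [0, 0, 0],
    [0, 0, 0],
  ],
)

```text
clock: 13.3
ee_pos: [0.5382, 0.1868, 0.248]
tcp_rot: [3.142, 0.001, 1.333]
ft_force: [-0.4, -0.4, 0.0]
gripper_width: 0.503
```

Run:
```python
from h import *
st=ctrl.sense(); print(st["clock"],st["ee_pos"],st["tcp_rot"])
s=ctrl.snapshot("wrist")
for t,z in [("regulator_knob_grip",.084),("lock_grip",.104)]:
    for d in ctrl.tip_of(s,t)[:3]: print(t,d["p"],d["pixel"],atz(s,d["pixel"],z))
cv2.imwrite("pics/c4.png",s["img"])
```

```text
13.3 [0.53824419 0.18683264 0.24795423] [3.14152428e+00 5.92856273e-04 1.33256563e+00]
regulator_knob_grip 0.69 [320.0, 322.7] [0.51443388 0.08302666 0.084     ]
lock_grip 0.89 [318.8, 268.4] [0.52909164 0.14839508 0.104     ]
```

View pics/c4.png

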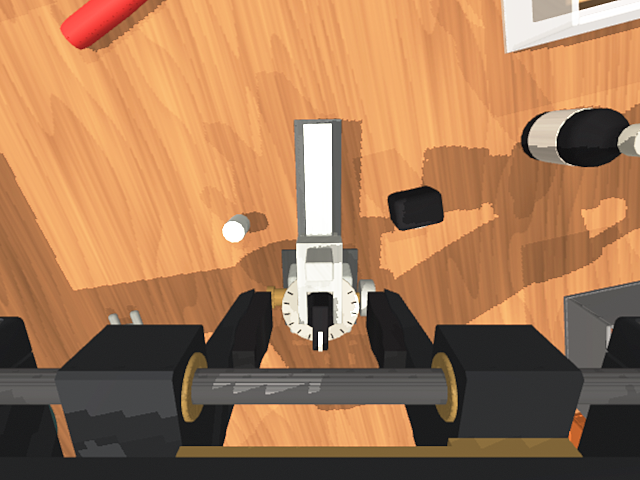

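```bash
python3 -c "
from rig import ctrl
print(ctrl.sense()['clock']); print(ctrl.sign_off())"
```

```text
13.45
the job is handed in; nothing more can be done
None
```

The job is done on the regulator with the rail and lock, and handed in at 13.5 s. I saw no failed or conflicting checks.

- **Knob:** I turned it about 47° counter-clockwise. The close-up afterwards shows the pointer covering the thick mark, centred between the neighbouring ticks to within about 2°.
- **Lock:** I slid it about 71 mm, until the force rose from about 3 N to 28 N at the stop. I then eased off while still pressing lightly, opened the jaws and lifted clear.
- **Last look:** The final wrist picture shows the fork straddling the bar and the pointer still in line. Nothing is touching the regulator. The measured distance from lock grip to knob axis was about 67 mm against a nominal 70 mm. That picture-based figure is only good to a few mm, so the force at the stop is the better evidence that the lock is home.

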